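# Grade the cannoli tubes by length on the tipping ramp

## Robot

A 6-joint arm with a two-finger parallel gripper is mounted at the origin on a cart in front of the work surface, level with it; the furniture and walls round the work are solid. World frame = base frame: x ahead of the robot, y to its left, z up, the work surface at z = 0. Lengths are in m, angles in rad, forces in N, time in s.
With the tool pointing down it reaches from about 0.35 to 0.975 m from the base axis. Payload 4.9 kg.
Tool frame: the origin (TCP) lies on the mounting face of the last link; the fingertips stand 173 mm ahead of it and the grasp point (between the pads) lies ctrl.pinch_z ahead of it (ctrl.pinch_z is the distance from the TCP to the grasp point, in m); z points along the fingers, y is the line along which they close (so a half turn about z gives the same grasp; the last joint's range is limited). The gripper opens to 85 mm and grips with 20 to 120 N. Pads are 22 mm wide; open, the fingers measure 114 mm over their backs; the gripper's body (76 mm by 85 mm) begins 54 mm behind the grasp point. The pads swing forward as they close: fully open they stand 13 mm farther back than shut.
Start: joints at [1.115, 0.053, 1.613, -0, 1.476, -0.119], TCP at [0.207, 0.59, 0.405] pointing down, gripper open.
Joint ranges: [-3.01, 3.01], [-1.01, 2.22], [0.06, 2.58], [-1.02, 4.17], [0.09, 2.62], [-3.14, 3.14]. Speed limits (rad/s): [2.57, 2.57, 3.14, 3.14, 3.14, 3.14].

## Interface

Orientations are given as a rotation vector (axis times angle).
In Python, from station import telemetry, eyes, ctrl gives the robot as it stands.
- The arm moves only by the tool apply_moves, never from a script. Its argument "plan" is a list of rows, each a list of 5 numbers: the finger opening in m, from 0 to 0.0854, then the shift along the tool's x, y, z in m, then the turn about the tool's z in rad. In form: [[jaw, x, y, z, roll], ...]. A call has 1 to 12 rows; each row is the pose to reach, as a shift and turn from the pose commanded when the call began, along the tool's axes at that moment; what a row does not reach only later rows make up. A row lasts 1/12 s, in which the tool goes at most 41.7 mm and 7.16 degrees, less where a joint would pass 70% of its speed; a pose out of reach is approached as far as the arm can. A call with a gripper value outside its range is refused whole. The fingers move at their own pace and stop on an object; "newtons" is the grip in N (left out, the last holds). Time passes only in rows, so rows that repeat a pose let the fingers close. It gives the time, the measured TCP pose, the force, the opening and the grip force at its end, in the units of the state.
- telemetry.get_obs(): the state, without advancing time (a new reading comes with each control period).
- eyes.get_image(name): name is "side" or "top" or "wrist"; returns a dict with "img" (420x560x3 uint8, blue, green, red), "range_z" (420x560 float32, m along the optical axis (not along the pixel's ray), 0 where there is no reading), "K" (3x3 intrinsics, pixels), "pose" (4x4, takes a point from camera to world coordinates); the wrist camera has in their place "hand_eye" (4x4, takes a point from camera to tool coordinates, whose origin is the TCP and whose axes are the flange's). Camera axes: x right, y down, z forward; pixel columns grow to the right and rows downward; lengths in m; the calibration is good to about 2 mm. A picture is of the moment at which its call begins: read the wrist's pose just before it.
- ctrl.finish_job(): hands the job in; it is judged then, once.
Trained networks look in a picture, given as the dict that the camera call returned (one of the last four; its "shot" number tells which), for a name from the list of things; names that differ only in an ending like _2 or _b are one class to them, and where a whole thing is asked for, a point or a joint stands for the part that bears it (a point fixed in the world has none). Each returns a list of dicts, best first, with "confidence" (0 to 1); they miss things now and then, are a little off and sometimes report something else, mostly with a low value. They report only what shows in the picture. A call takes as long as a camera call. They do not tell look-alikes from the thing itself.
- eyes.search_frame(thing, picture): "box" ([left, top, right, bottom] in pixels, round what is visible of it).
- eyes.outline_of(thing, picture): "region" (420x560 bool, what is visible of it) and "box" ([left, top, right, bottom] in pixels, round what is visible of it).
- eyes.tip_of(thing, picture): "point" ([column, row] in pixels: a listed point, or the origin of a listed thing).
The state is a dict: "t": time; "q": joint angles; "dq": joint speeds; "effort": joint torques, N m; "tool_pos": TCP position; "tool_rot": TCP orientation; "contact_force": force on the tool from outside, world axes, zero at the start; "wrist_torque": the same for the moment, N m; "opening": finger opening in m; "grip_force": force on a finger pad.
Only numpy, scipy, OpenCV 4.12 (cv2) and the standard library are available. Lean on these libraries where they do the work, as an engineer would, in place of code of your own. Each camera call takes 0.05 s, during which the arm holds its last target. There are 200 camera calls.

## Task

The long cannoli tube was left on the console: lay it in the tipping tray of the wooden grader, midway across the tray and square like the short tube already there, and let go of it. Then lift the tray's bar handle slowly, without a jerk, so that both tubes roll down the ramp and drop into their pockets, the short tube into the first pocket and the long tube into the last, at the foot of the ramp. Lower the tray back onto its rest and let go, leaving the things round about where they stand.

Things in the scene. Friction and masses are not known exactly. Their poses are not given: they have to be found in the camera images.
- grader: Wooden length grader fixed to the console, base 208 x 393 mm. Origin on the console below the middle of the tray's hinge line; z up, -y downhill, x across. Ramp 178 mm wide between side guides 25 mm high, falling from z = 107 mm at y = 0 to 63 mm at y = -165 mm. The tray is on the +y side.
- short_pocket (a point): Middle of the first pocket's floor, 10 mm above the console. It is an opening 104 mm wide in the ramp, from grader y = -30 to -140 mm: shorter tubes drop in, longer ones roll over it on side ledges. Axes as the grader's.
- long_pocket (a point): Middle of the last pocket's floor, 10 mm above the console, at the ramp's foot: 178 mm wide, from grader y = -165 to -255 mm, closed by an end wall 117 mm high. Axes as the grader's.
- tray (a joint): Hinge of the aluminium tipping tray at the ramp's head, rad: 0 on its rest (the floor then leans 0.105 back, away from the ramp), grows as the handle is lifted, stop at 0.9. Axis along the grader's x through its point (0, 0, 109 mm). 0.35 kg, light damping, falls back when let go. Tubes roll off from about 0.12; 0.5 surely empties it. Tip at about 0.3 rad/s.
- tray_bar (a point): Middle of the tray's steel bar handle: round, 12 mm thick, 120 mm long along the grader's x, 198 mm from the hinge axis, 44 mm behind the tray's back wall, on an arm at each end, about 124 mm above the console at rest. It moves with the tray in an arc, up and towards the ramp, and can turn between fingers that pinch it.
- tray_floor (a point): Point on the tray's floor, midway across, 55 mm from the hinge line, in the free part (the short tube is 75 mm farther back). x across along the hinge, y towards the handle, z out of the floor. Tray inside 178 mm wide, 145 mm long; cheeks 23 mm, back wall 28 mm high, no lip on the ramp side. A tube let go here rolls back to the short tube.
- long_tube: Long steel cannoli tube, 30 mm in diameter, 150 mm long, 90 g. Origin at its middle; its x axis runs along the tube (y and z turn as it rolls). It lies on the console at the right of the grader's foot.
- short_tube: Short steel cannoli tube, 30 mm in diameter, 80 mm long, 50 g, lying in the tray against its back wall, in the middle. Origin at its middle; its x axis runs along the tube.
- enamel_cup: Bystander: a green and white cup with a handle, 64 x 89 x 48 mm, origin under its middle.
- jam_jar: Bystander: a jar of red jam with a red lid, 65 mm wide, 97 mm high, origin under its middle.
- dough_timer: Bystander: a round cream kitchen timer with a wooden grip, 64 mm wide, 56 mm high, origin under its middle.
Mind the look-alikes: they are no part of the job. What is shaped like the short_tube but purple or yellow is not meant.

How it is judged:
By the outcome, as a careful person would: the job done as asked, in the order asked, and still so for the second after the job is handed in, with the robot touching nothing.
It also fails if it takes over 64 s, if anything falls off the work surface, if the arm or the gripper's body presses on something with over 40 N, if the wrist force passes 120 N, or if a joint passes its speed limit or range.

## Working session

There is one attempt and no reset: what is moved stays moved. The work goes in short steps, Python scripts to look and compute and a tool call to move; the robot and the scene stay as the last step left them, time stands still between calls to the robot, and variables do not carry over. Pictures are saved under pics/ and viewed, at most 10 in all, crops included, and the job is handed in when it is done.

Besides the shell and the picture viewer there is one more tool, called as name(argument=value, ...) on one line, values as JSON. apply_moves: Moves the arm, as the interface text tells. Its arguments: {"type":"object","properties":{"plan":{"type":"array","items":{"type":"array","items":{"type":"number"}}},"newtons":{"type":"number"}},"required":["plan"]}

```bash
mkdir -p pics; cat > h.py <<'E'
import numpy as np, cv2
from scipy.spatial.transform import Rotation as R
from station import telemetry, eyes, ctrl
def T():
    o=telemetry.get_obs(); M=np.eye(4); M[:3,:3]=R.from_rotvec(o["tool_rot"]).as_matrix(); M[:3,3]=o["tool_pos"]; return M
def shot(n):
    M=T(); p=eyes.get_image(n); p["W"]=M@p["hand_eye"] if n=="wrist" else p["pose"]; return p
def pts(p,mask):
    v,u=np.nonzero(mask&(p["range_z"]>0)); z=p["range_z"][v,u]; K=p["K"]
    c=np.stack([(u-K[0,2])/K[0,0]*z,(v-K[1,2])/K[1,1]*z,z],1)
    return c@p["W"][:3,:3].T+p["W"][:3,3]
def proj(p,X):
    c=np.linalg.inv(p["W"])@np.r_[X,1]; q=p["K"]@c[:3]; return q[:2]/q[2]
def loc(p,uv,r=2):
    m=np.zeros(p["range_z"].shape,bool); u,v=map(int,np.round(uv)); m[v-r:v+r+1,u-r:u+r+1]=1
    return np.median(pts(p,m),0)
E
python3 - <<'E'
from h import *
np.set_printoptions(precision=4,suppress=True)
print(telemetry.get_obs(),ctrl.pinch_z)
a=shot("top");b=shot("side")
cv2.imwrite("pics/top.png",a["img"]);cv2.imwrite("pics/side.png",b["img"])
for nm,p in(("top",a),("side",b)):
  for t in["grader","tray_bar","tray_floor","long_tube","short_tube","short_pocket","long_pocket","enamel_cup","jam_jar","dough_timer"]:
    for d in eyes.tip_of(t,p)[:3]:
        print(nm,t,np.array(d["point"]),round(d["confidence"],2),loc(p,d["point"]))
E
```

```text
{'t': 0.0, 'q': array([ 1.115 ,  0.0533,  1.6143, -0.    ,  1.476 , -0.119 ]), 'dq': array([-0.    , -0.0017,  0.0004, -0.0001,  0.0024,  0.0009]), 'effort': array([  0.0001, -39.3691, -37.0167,  -0.0001,   0.0074,  -0.    ]), 'tool_pos': array([0.2064, 0.5896, 0.4035]), 'tool_rot': array([-0.5265, -3.0966,  0.0031]), 'contact_force': array([-0.3737,  0.1453,  0.5871]), 'wrist_torque': array([-0.053 , -0.0588, -0.022 ]), 'grip_force': 0.0, 'opening': 0.08555255205013951} 0.1547
top grader [302.  221.9] 0.64 [0.514  0.0837 0.1095]
top tray_floor [290.8 226.2] 0.58 [0.5026 0.1187 0.1066]
top tray_floor [241.  223.4] 0.54 [0.5165 0.2769 0.1279]
top tray_floor [163.5 251. ] 0.19 [0.4358 0.5341 0.0451]
top long_tube [437.7 239.4] 0.9 [ 0.4516 -0.3686  0.0277]
top long_tube [414.7 163.6] 0.71 [ 0.7078 -0.3099  0.0096]
top short_tube [117.3 244.2] 0.78 [0.4634 0.6931 0.0296]
top short_tube [261.  227.3] 0.76 [0.5005 0.2133 0.1241]
top short_tube [221.6 253.3] 0.6 [0.4244 0.3469 0.0297]
top short_pocket [323.8 226.4] 0.68 [0.5059 0.0057 0.0123]
top short_pocket [239.3 222.3] 0.53 [0.5212 0.2
[... 420 characters left out ...]
oor [261.8 211.2] 0.96 [0.5218 0.1482 0.101 ]
side tray_floor [382.5 345.8] 0.53 [ 0.4558 -0.3735  0.03  ]
side long_tube [380.6 347.3] 0.96 [ 0.4533 -0.373   0.0309]
side long_tube [165.8 174.3] 0.15 [0.4384 0.5258 0.0372]
side short_tube [140.6 148.5] 0.73 [0.4557 0.6856 0.029 ]
side short_tube [248.1 201.3] 0.59 [0.5117 0.1981 0.1192]
side short_tube [200.7 206.5] 0.48 [0.4313 0.3446 0.0318]
side short_pocket [295.4 260.2] 0.94 [ 0.5    -0.01    0.0111]
side long_pocket [323.4 281.8] 0.93 [ 0.4996 -0.1227  0.0118]
side enamel_cup [412.7 280. ] 0.9 [ 0.6859 -0.3215  0.0201]
side enamel_cup [382.5 346. ] 0.6 [ 0.4558 -0.3735  0.03  ]
side jam_jar [376.6 238.7] 0.89 [ 0.7196 -0.1601  0.0337]
```

View pics/top.png

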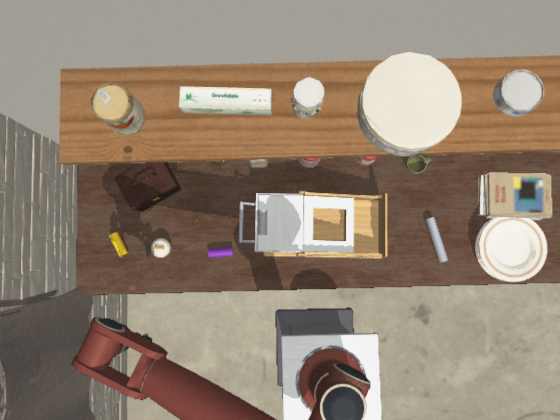

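View pics/side.png

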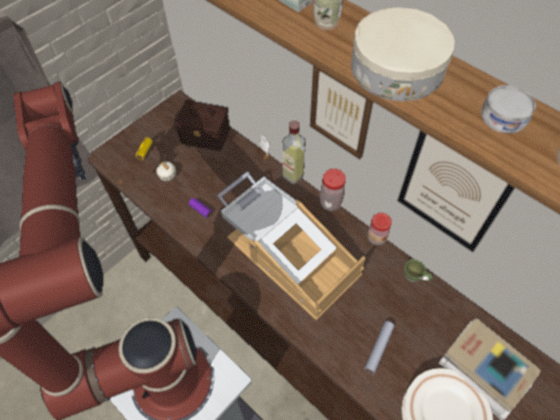

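The long tube is the grey one at top (437,240), side (380,347). Possible mix-ups are purple (220,253), yellow (118,244) and the grey short tube in the tray (262,222). I'll check this choice in a close crop and measure the poses.

```bash
python3 - <<'E'
from h import *
np.set_printoptions(precision=4,suppress=True)
a=shot("top");b=shot("side")
c=np.hstack([cv2.resize(a["img"][180:275,225:325],(400,380)),cv2.resize(a["img"][200:280,395:480],(400,380))])
c2=cv2.resize(b["img"][170:320,210:370],(400,375)); c3=cv2.resize(b["img"][300:390,340:436],(400,375))
cv2.imwrite("pics/crop.png",cv2.resize(np.vstack([c,np.hstack([c2,c3])]),None,fx=.78,fy=.78))
for n,p in(("top",a),("side",b)):
    d=eyes.outline_of("long_tube",p)[0]; P=pts(p,d["region"]); P=P[(P[:,2]>.012)&(P[:,2]<.04)]
    (cx,cy),(w,h),ang=cv2.minAreaRect((P[:,:2]*1000).astype(np.float32))
    l=cv2.fitLine(P[:,:2].astype(np.float32),cv2.DIST_HUBER,0,.01,.01).ravel()
    print(n,"long",d["box"],cx,cy,w,h,ang,"dir",np.degrees(np.arctan2(l[1],l[0])),"zmax",np.percentile(P[:,2],95),np.median(P,0))
    A=pts(p,np.ones((420,560),bool))
    # bar/handle beyond back wall
    g=A[(A[:,0]>.40)&(A[:,0]<.62)&(A[:,1]>-.25)&(A[:,1]<.36)&(A[:,2]>.05)&(A[:,2]<.16)]
    r=cv2.minAreaRect((g[:,:2]*1000).astype(np.float32)); print("grader",r)
    s=g[(g[:,1]>.245)&(g[:,2]>.09)]; print("bar",len(s),s.min(0),s.max(0),cv2.minAreaRect((s[:,:2]*1000).astype(np.float32)))
    for t in("tray","short_tube","grader"):
        for d in eyes.outline_of(t,p)[:2]:
            P=pts(p,d["region"]); print(t,round(d["confidence"],2),d["box"],np.percentile(P,[2,50,98],0).ravel(),cv2.minAreaRect((P[:,:2]*1000).astype(np.float32)))
E
```

```text
top long [428.9, 216.6, 447.1, 260.9] 451.8447265625 -363.9088439941406 150.02076721191406 32.03457260131836 14.648841857910156 dir 15.854287 zmax 0.035597253198521674 [ 0.4516 -0.3621  0.0269]
grader ((511.48919677734375, 50.87223815917969), (465.96319580078125, 212.12631225585938), 87.49853515625)
bar 201 [0.4554 0.2464 0.0975] [0.5838 0.2861 0.1392] ((519.6151733398438, 266.158447265625), (39.66150665283203, 128.31178283691406), 89.882080078125)
tray 0.8 [237.3, 192.1, 298.3, 250.8] [0.4283 0.0858 0.091  0.5156 0.1583 0.1045 0.605  0.2788 0.1312] ((516.7296142578125, 183.76275634765625), (201.19432067871094, 183.8425750732422), 88.126708984375)
short_tube 0.76 [256.2, 210.9, 264.9, 236.2] [0.482  0.1967 0.1124 0.5171 0.2101 0.1234 0.5571 0.2262 0.1325] ((519.8003540039062, 211.51805114746094), (28.79299545288086, 76.51888275146484), 88.59229278564453)
short_tube 0.7 [210.4, 251.8, 233.5, 254.6] [0.4143 0.3164 0.001  0.4273 0.3502 0.0269 0.4436 0.3896 0.0371] ((428.3863220214844, 354.16143798828125), (30.299606323242188, 79.43986511230469), 1.653363823890686)
grader 0.69 [240.0, 18
[... 1008 characters left out ...]
 (32.49209976196289, 80.07588958740234), 85.71527099609375)
short_tube 0.59 [187.8, 199.3, 209.4, 216.7] [0.4166 0.3135 0.0137 0.4285 0.3505 0.0268 0.4458 0.3903 0.0356] ((431.685791015625, 350.9676818847656), (81.45381164550781, 35.99863815307617), 88.18196105957031)
grader 0.83 [219.6, 172.0, 366.0, 320.5] [ 0.4061 -0.1861  0.0057  0.508   0.0137  0.0788  0.6069  0.2289  0.1265] ((538.4137573242188, 73.25576782226562), (532.378662109375, 262.05560302734375), 86.3629379272461)
grader 0.58 [367.5, 214.7, 392.9, 245.4] [ 0.7144 -0.176   0.0091  0.7302 -0.1513  0.0903  0.7725 -0.1192  0.1025] ((771.6849975585938, -135.2898712158203), (124.11202239990234, 67.83345794677734), 25.163728713989258)
```

View pics/crop.png

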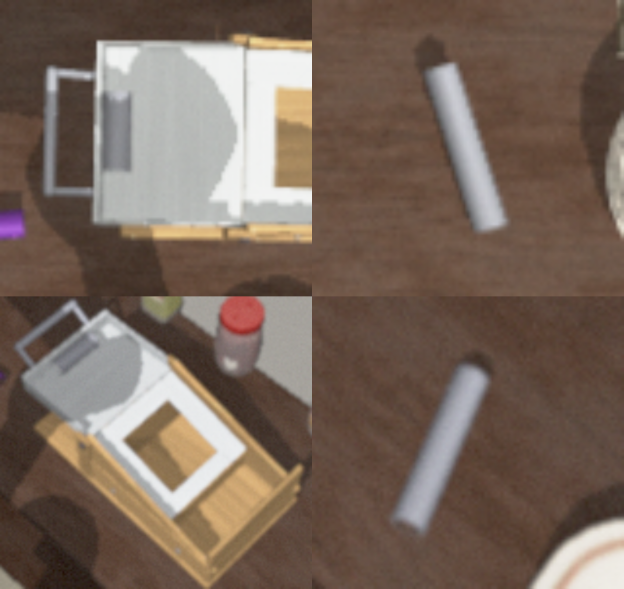

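The crop confirms the long grey steel tube, alone at the right of the grader's foot. The grader is turned about -2.2°, and its hinge is near (0.514, 0.081). First leg now.

apply_moves(plan=[[0.085,-0.394,-0.328,-0.015,-0.6],[0.085,-0.394,-0.328,-0.015,-0.6],[0.085,-0.394,-0.328,-0.015,-0.6],[0.085,-0.394,-0.328,-0.015,-0.6],[0.085,-0.394,-0.328,-0.015,-0.6],[0.085,-0.394,-0.328,-0.015,-0.6],[0.085,-0.394,-0.328,-0.015,-0.6],[0.085,-0.394,-0.328,-0.015,-0.6],[0.085,-0.394,-0.328,-0.015,-0.6],[0.085,-0.394,-0.328,-0.015,-0.6],[0.085,-0.394,-0.328,-0.015,-0.6],[0.085,-0.394,-0.328,-0.015,-0.6]], newtons=40)

```text
t: 2.6
tool_pos: [0.4595, 0.1666, 0.4196]
tool_rot: [-0.412, 3.113, 0.0]
contact_force: [0.3, 0.7, 0.3]
opening: 0.0849
grip_force: 0.0
```

```bash
cat >> h.py <<'E'
def go(x,y,z,yaw):
    "shift in tool axes and roll to world TCP x,y,z with tool y axis at yaw deg"
    M=T(); d=M[:3,:3].T@(np.array([x,y,z])-M[:3,3]); cy=np.degrees(np.arctan2(M[1,1],M[0,1]))
    r=-np.radians((yaw-cy+90)%180-90); print("at",M[:3,3].round(4),"yaw",round(cy,2),"shift",d.round(4),"roll",round(r,3),"q6",telemetry.get_obs()["q"][5].round(2))
E
python3 -c "
from h import *
go(.4535,-.3655,.32,105)"
```

```text
at [0.4595 0.1666 0.4196] yaw 105.08 shift [ 0.1443 -0.5122  0.0994] roll 0.001 q6 -1.64
```

apply_moves(plan=[[0.085,0.144,-0.512,0.1,0],[0.085,0.144,-0.512,0.1,0],[0.085,0.144,-0.512,0.1,0],[0.085,0.144,-0.512,0.1,0],[0.085,0.144,-0.512,0.1,0],[0.085,0.144,-0.512,0.1,0],[0.085,0.144,-0.512,0.1,0],[0.085,0.144,-0.512,0.1,0],[0.085,0.144,-0.512,0.1,0],[0.085,0.144,-0.512,0.1,0],[0.085,0.144,-0.512,0.1,0],[0.085,0.144,-0.512,0.1,0]])

```text
t: 3.6
tool_pos: [0.4531, -0.325, 0.3265]
tool_rot: [-0.411, 3.114, -0.001]
contact_force: [1.2, 0.4, 0.2]
opening: 0.0845
grip_force: 0.0
```

apply_moves(plan=[[0.085,0,0,0,0],[0.085,0,0,0,0],[0.085,0,0,0,0]])

```text
t: 3.85
tool_pos: [0.4535, -0.3228, 0.3266]
tool_rot: [0.411, -3.114, -0.001]
contact_force: [-0.3, 0.4, -0.0]
opening: 0.0851
grip_force: 0.0
```

```bash
python3 - <<'E'
from h import *
p=shot("wrist"); cv2.imwrite("pics/w1.png",p["img"])
d=eyes.outline_of("long_tube",p)[0]; P=pts(p,d["region"]); P=P[(P[:,2]>.014)&(P[:,2]<.04)]
r=cv2.minAreaRect((P[:,:2]*1000).astype(np.float32)); print(d["confidence"],d["box"],r,P[:,2].max())
go(.4535,-.3655,.178,105)
E
```

```text
0.88 [213.2, 105.8, 252.7, 265.0] ((455.00439453125, -366.2287902832031), (150.74708557128906, 29.61330795288086), 14.805597305297852) 0.03218500590663448
at [ 0.4538 -0.3219  0.3271] yaw 105.15 shift [ 0.0118 -0.042   0.1491] roll 0.003 q6 -2.59
```

View pics/w1.png

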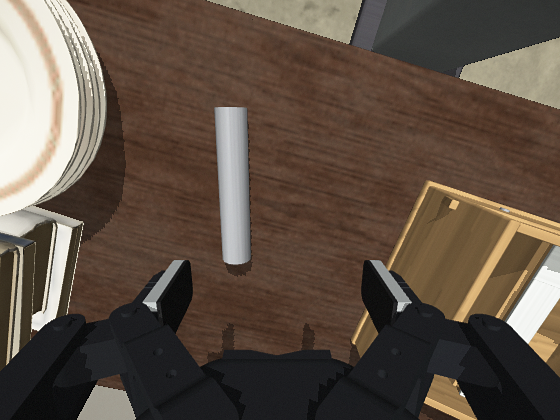

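The wrist view shows the tube at (233,185), tilted as expected and between the finger lanes. Shift, descend and grip.

apply_moves(plan=[[0.085,0.01,-0.043,0.03,0],[0.085,0.01,-0.043,0.07,0],[0.085,0.01,-0.043,0.1,0],[0.085,0.01,-0.043,0.125,0],[0.085,0.01,-0.043,0.14,0],[0.085,0.01,-0.043,0.149,0],[0.085,0.01,-0.043,0.149,0]])

```text
t: 4.53
tool_pos: [0.4549, -0.3652, 0.1759]
tool_rot: [0.415, -3.112, -0.005]
contact_force: [-0.2, 1.1, -0.1]
opening: 0.0849
grip_force: 0.0
```

apply_moves(plan=[[0.02,0,0,0,0],[0.02,0,0,0,0],[0.02,0,0,0,0],[0.02,0,0,0,0],[0.02,0,0,0,0],[0.02,0,0,0,0],[0.02,0,0,0,0],[0.02,0,0,0,0]], newtons=40)

```text
t: 5.2
tool_pos: [0.4557, -0.3674, 0.1792]
tool_rot: [-0.412, 3.113, -0.002]
contact_force: [-1.6, 1.1, 7.7]
opening: 0.0288
grip_force: 39.5
```

```bash
python3 -c "
from h import *
go(.455,-.3662,.3,105)
print(telemetry.get_obs()['opening'])"
```

```text
at [ 0.4557 -0.3674  0.1792] yaw 105.08 shift [ 0.0002  0.0012 -0.1208] roll 0.001 q6 -2.64
0.028795787336038513
```

apply_moves(plan=[[0.02,0,0,-0.02,0],[0.02,0,0,-0.05,0],[0.02,0,0,-0.085,0],[0.02,0,0,-0.12,0],[0.02,-0.01,0.02,-0.145,0.03],[0.02,-0.02,0.05,-0.15,0.08],[0.02,-0.035,0.085,-0.15,0.13],[0.02,-0.05,0.12,-0.15,0.18],[0.02,-0.065,0.155,-0.15,0.24],[0.02,-0.08,0.19,-0.15,0.3],[0.02,-0.094,0.22,-0.15,0.3],[0.02,-0.1,0.235,-0.15,0.3]])

```text
t: 6.2
tool_pos: [0.4904, -0.1109, 0.3272]
tool_rot: [-0.054, -3.141, -0.002]
contact_force: [-0.8, -1.1, -0.4]
opening: 0.0284
grip_force: 39.9
```

```bash
python3 - <<'E'
from h import *
print(telemetry.get_obs()['opening'])
p=shot("wrist"); cv2.imwrite("pics/w2.png",p["img"])
M=T()
for d in eyes.outline_of("long_tube",p)[:2]:
    P=pts(p,d["region"]); Q=(P-M[:3,3])@M[:3,:3]; print(d["confidence"],d["box"],np.percentile(Q,[1,50,99],0).round(4).tolist())
go(.516,.1365,.33,87.8)
E
```

```text
0.02843255028711338
0.88 [241.3, 115.3, 311.6, 354.6] [[-0.0375, -0.015, 0.1481], [0.0291, -0.0009, 0.1507], [0.0748, 0.0127, 0.1597]]
at [ 0.4904 -0.1117  0.3272] yaw 88.12 shift [-0.0174  0.2489 -0.0027] roll 0.006 q6 -1.91
```

View pics/w2.png

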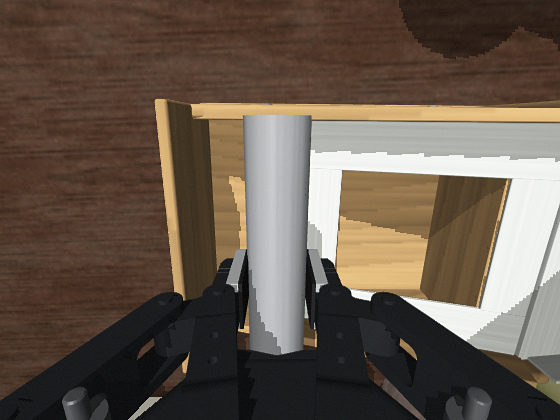

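The tube is held square between the pads, with its end at (278,115), and is centred within 1 mm. Moving above the tray.

apply_moves(plan=[[0.02,-0.002,0.025,-0.005,0],[0.02,-0.005,0.06,-0.01,0],[0.02,-0.008,0.1,-0.015,0],[0.02,-0.01,0.14,-0.015,0],[0.02,-0.013,0.175,-0.015,0],[0.02,-0.016,0.21,-0.015,0],[0.02,-0.017,0.235,-0.015,0],[0.02,-0.017,0.249,-0.015,0],[0.02,-0.017,0.249,-0.015,0],[0.02,-0.017,0.249,-0.015,0]])

```text
t: 7.13
tool_pos: [0.5169, 0.1337, 0.3423]
tool_rot: [-0.057, -3.141, 0.002]
contact_force: [-0.0, -0.8, -1.5]
opening: 0.0283
grip_force: 40.0
```

```bash
python3 - <<'E'
from h import *
np.set_printoptions(precision=4,suppress=True)
p=shot("wrist"); cv2.imwrite("pics/w3.png",p["img"]); M=T()
A=pts(p,np.ones((420,560),bool))
for d in eyes.outline_of("short_tube",p)[:2]:
    P=pts(p,d["region"]); print("short",d["confidence"],d["box"],cv2.minAreaRect((P[:,:2]*1000).astype(np.float32)),P[:,2].max())
for t in("tray_floor","tray_bar","short_pocket"):
    for d in eyes.tip_of(t,p)[:2]: print(t,d["confidence"],np.array(d["point"]),loc(p,d["point"]))
# cheek profile: x vs max z at y near 0.17
for y in(.09,.11,.16,.18,.20):
    s=A[abs(A[:,1]-y)<.006]; s=s[(s[:,2]>.08)&(s[:,2]<.16)]
    h,e=np.histogram(s[:,0],np.arange(.38,.46,.004)); 
    print(y,[(round(e[i],3),round(s[(s[:,0]>=e[i])&(s[:,0]<e[i+1]),2].max(),3)) for i in range(len(h)) if h[i]>0])
    print(s[:,0].min(),s[:,0].max(), s[s[:,2]>.115][:,0].min() if (s[:,2]>.115).any() else None)
go(.516,.1365,.285,87.8)
b=shot("side"); t=shot("top"); cv2.imwrite("pics/c4.png",np.hstack([cv2.resize(t["img"][150:290,220:400],(540,420)),cv2.resize(p["img"],(260,195)) if 0 else np.zeros((420,1,3),np.uint8)]))
for p in(b,t):
    A=pts(p,np.ones((420,560),bool))
    g=A[(A[:,0]>.40)&(A[:,0]<.63)&(A[:,1]>.2)&(A[:,1]<.262)&(A[:,2]>.105)&(A[:,2]<.135)]; 
    print(g[:,0].min(),g[:,0].max(),np.median(g[:,:2],0))
    g=A[(A[:,0]>.38)&(A[:,0]<.63)&(A[:,1]>-.16)&(A[:,1]<-.06)&(A[:,2]>.06)&(A[:,2]<.15)];print("ramp",g[:,0].min(),g[:,0].max())
E
```

```text
short 0.65 [358.6, 170.8, 410.4, 285.5] ((529.4808349609375, 208.90701293945312), (29.7481746673584, 98.11972045898438), 88.34673309326172) 0.12773799067114325
tray_bar 0.63 [484.9 233.9] [0.5212 0.2732 0.1288]
short_pocket 0.97 [143.2 189.7] [ 0.5081 -0.008   0.0104]
short_pocket 0.65 [226.5 188.7] [0.4889 0.0983 0.1079]
0.09 [(np.float64(0.404), np.float64(0.116)), (np.float64(0.408), np.float64(0.122)), (np.float64(0.412), np.float64(0.124)), (np.float64(0.416), np.float64(0.124)), (np.float64(0.42), np.float64(0.131)), (np.float64(0.424), np.float64(0.132)), (np.float64(0.428), np.float64(0.11)), (np.float64(0.432), np.float64(0.111)), (np.float64(0.436), np.float64(0.111)), (np.float64(0.44), np.float64(0.111)), (np.float64(0.444), np.float64(0.111)), (np.float64(0.448), np.float64(0.111)), (np.float64(0.452), np.float64(0.111)), (np.float64(0.456), np.float64(0.111))]
0.4068368947211616 0.555595656081276 0.40723198473720823
0.11 [(np.float64(0.42), np.float64(0.132)), (np.float64(0.424), np.float64(0.132)), (np.float64(0.428), np.float64(0.109)), (np.float64(0.432), np.float64(
[... 1143 characters left out ...]
019353
0.2 [(np.float64(0.424), np.float64(0.122)), (np.float64(0.428), np.float64(0.122)), (np.float64(0.432), np.float64(0.099)), (np.float64(0.436), np.float64(0.1)), (np.float64(0.44), np.float64(0.1)), (np.float64(0.444), np.float64(0.099)), (np.float64(0.448), np.float64(0.099)), (np.float64(0.452), np.float64(0.1)), (np.float64(0.456), np.float64(0.099))]
0.4270755462513632 0.5913905896172327 0.4270755462513632
at [0.5168 0.133  0.3426] yaw 87.79 shift [0.001  0.0035 0.0576] roll -0.0 q6 -1.42
0.4276468861250738 0.5567027024230526 [0.4963 0.2235]
ramp 0.4045203612943519 0.6060352215022572
0.42550225275066417 0.6096183235817426 [0.5137 0.224 ]
ramp 0.4007800677292951 0.6020983089224825
```

View pics/w3.png

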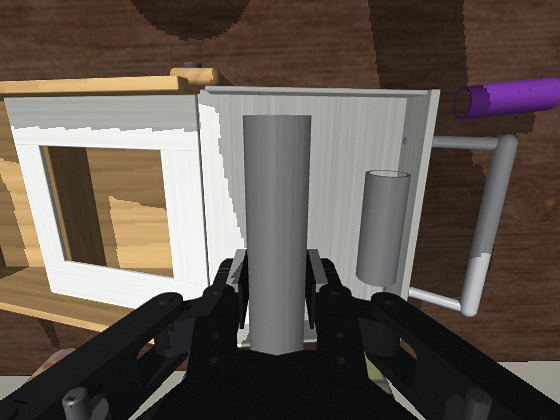

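Wrist view: the held tube at (278,230) lies parallel to the short tube at (383,228) and the hinge line at x≈207. The tray's middle agrees with x = 0.516. Lowering.

apply_moves(plan=[[0.02,0.001,0.003,0.02,0],[0.02,0.001,0.003,0.035,0],[0.02,0.001,0.003,0.045,0],[0.02,0.001,0.003,0.05,0],[0.02,0.001,0.003,0.053,0],[0.02,0.001,0.003,0.055,0],[0.02,0.001,0.003,0.055,0],[0.02,0.001,0.003,0.055,0]])

```text
t: 8.15
tool_pos: [0.5161, 0.1372, 0.2884]
tool_rot: [0.058, 3.14, 0.0]
contact_force: [-0.6, -0.5, -0.6]
opening: 0.0285
grip_force: 40.0
```

apply_moves(plan=[[0.02,0,0,0.001,0],[0.02,0,0,0.002,0],[0.02,0,0,0.002,0],[0.02,0,0,0.002,0]])

```text
t: 8.48
tool_pos: [0.5158, 0.1372, 0.2858]
tool_rot: [0.058, 3.141, -0.0]
contact_force: [0.1, -0.8, -0.6]
opening: 0.0288
grip_force: 40.0
```

apply_moves(plan=[[0.02,0,0,0.001,0],[0.02,0,0,0.0015,0],[0.02,0,0,0.0015,0],[0.02,0,0,0.0015,0]])

```text
t: 8.82
tool_pos: [0.5158, 0.1372, 0.2841]
tool_rot: [-0.058, -3.141, 0.0]
contact_force: [-0.8, -0.3, 0.0]
opening: 0.0282
grip_force: 40.0
```

apply_moves(plan=[[0.02,0,0,0.0005,0],[0.02,0,0,0.001,0],[0.02,0,0,0.001,0],[0.02,0,0,0.001,0]])

```text
t: 9.15
tool_pos: [0.5158, 0.1372, 0.2831]
tool_rot: [-0.058, -3.141, 0.0]
contact_force: [0.0, 1.2, -0.9]
opening: 0.0287
grip_force: 40.0
```

apply_moves(plan=[[0.02,0,0,0.0005,0],[0.02,0,0,0.001,0],[0.02,0,0,0.001,0],[0.02,0,0,0.001,0]])

```text
t: 9.48
tool_pos: [0.5159, 0.1372, 0.2827]
tool_rot: [0.058, 3.141, -0.0]
contact_force: [-2.1, -0.3, 3.0]
opening: 0.0287
grip_force: 40.4
```

apply_moves(plan=[[0.02,0,0,0.0005,0],[0.02,0,0,0.001,0],[0.02,0,0,0.001,0],[0.02,0,0,0.001,0]])

```text
t: 9.82
tool_pos: [0.516, 0.1373, 0.2826]
tool_rot: [-0.058, -3.141, 0.0]
contact_force: [-5.0, 0.2, 8.4]
opening: 0.0283
grip_force: 41.0
```

Tube is on the floor (8 N). Open a little, gently, and rise.

apply_moves(plan=[[0.03,0,0,-0.001,0],[0.034,0,0,-0.001,0],[0.038,0,0,-0.001,0],[0.042,0,0,-0.001,0],[0.046,0,0,-0.001,0],[0.046,0,0,-0.002,0],[0.046,0,0,-0.006,0],[0.046,0,0,-0.014,0],[0.046,0,0,-0.026,0],[0.046,0,0,-0.042,0],[0.046,0,0,-0.06,0],[0.046,0,0,-0.08,0]])

```text
t: 10.82
tool_pos: [0.5157, 0.1372, 0.3629]
tool_rot: [0.058, 3.141, 0.0]
contact_force: [0.4, -0.2, -0.4]
opening: 0.0461
grip_force: 0.0
```

apply_moves(plan=[[0.05,0,0,-0.02,0],[0.05,0,0,-0.02,0],[0.05,0,0,-0.02,0],[0.05,0,0,-0.02,0],[0.05,0,0,-0.02,0],[0.05,0,0,-0.02,0],[0.05,0,0,-0.02,0],[0.05,0,0,-0.02,0]])

```text
t: 11.48
tool_pos: [0.5157, 0.1372, 0.3803]
tool_rot: [-0.058, -3.14, 0.0]
contact_force: [-0.1, -0.1, 0.3]
opening: 0.0499
grip_force: 0.0
```

```bash
python3 - <<'E'
from h import *
np.set_printoptions(precision=4,suppress=True)
p=shot("wrist"); cv2.imwrite("pics/w4.png",p["img"])
for t in("long_tube","short_tube"):
  for d in eyes.outline_of(t,p)[:2]:
    P=pts(p,d["region"]); P=P[P[:,2]>.1]; print(t,d["confidence"],d["box"],cv2.minAreaRect((P[:,:2]*1000).astype(np.float32)),P[:,2].max())
A=pts(p,np.ones((420,560),bool))
g=A[(A[:,1]>.262)&(A[:,1]<.30)&(A[:,2]>.11)&(A[:,2]<.14)&(A[:,0]>.44)&(A[:,0]<.6)]
r=cv2.minAreaRect((g[:,:2]*1000).astype(np.float32)); print("bar",r,np.percentile(g,[1,50,99],0),g[:,2].max())
go(.522,.279,.36,87.8)
E
```

```text
long_tube 0.88 [305.9, 119.9, 355.0, 302.1] ((516.91064453125, 178.86402893066406), (33.439430236816406, 149.58114624023438), 87.78131103515625) 0.21402189206395705
long_tube 0.5 [204.6, 97.4, 469.5, 320.0] ((518.2274169921875, 181.08819580078125), (200.8022003173828, 185.21066284179688), 87.27251434326172) 0.13285783111598073Traceback (most recent call last):
  File "<stdin>", line 6, in <module>
    return umr_maximum(a, axis, None, out, keepdims, initial, where)
ValueError: zero-size array to reduction operation maximum which has no identity
```

View pics/w4.png

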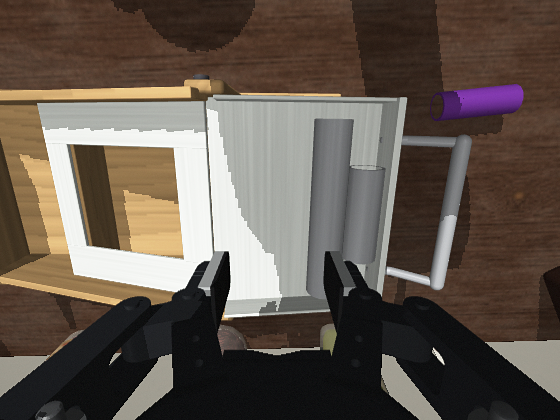

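The long tube lies square against the short one at (331,210), midway across. Now to the bar at (450,212).

apply_moves(plan=[[0.036,-0.005,0.03,0,0],[0.036,-0.006,0.07,0,0],[0.036,-0.006,0.11,0,0],[0.036,-0.006,0.135,0,0],[0.036,-0.006,0.142,0,0],[0.036,-0.006,0.142,0,0],[0.036,-0.006,0.142,0,0]])

```text
t: 12.22
tool_pos: [0.527, 0.2787, 0.3809]
tool_rot: [-0.057, -3.141, 0.001]
contact_force: [-0.6, 0.1, 0.0]
opening: 0.0359
grip_force: 0.0
```

```bash
python3 - <<'E'
from h import *
np.set_printoptions(precision=4,suppress=True)
p=shot("wrist"); M=T()
A=pts(p,np.ones((420,560),bool))
g=A[(A[:,1]>.262)&(A[:,1]<.30)&(A[:,2]>.115)&(A[:,2]<.14)&(A[:,0]>.44)&(A[:,0]<.6)]
print("bar",cv2.minAreaRect((g[:,:2]*1000).astype(np.float32)),g.min(0),g.max(0))
for x in np.arange(.46,.59,.02):
    s=g[abs(g[:,0]-x)<.006]
    if len(s): print(round(x,2),len(s),s[:,1].min(),s[:,1].max(),s[:,2].max())
go(.5215,.279,.289,87.8)
E
```

```text
bar ((521.1597900390625, 271.7477111816406), (22.537620544433594, 129.8040771484375), 88.27819061279297) [0.4565 0.2622 0.115 ] [0.5862 0.2848 0.1321]
0.46 334 0.2621630906896388 0.28481625844596165 0.13205302166630686
0.48 257 0.27252500689685255 0.2843987432880122 0.1315460316843316
0.5 224 0.2716282058283293 0.282989383189608 0.13180147387876553
0.52 216 0.2707350572512772 0.2823466700469434 0.13152874000295037
0.54 206 0.2697851310091021 0.2816915598490844 0.13104041777735764
0.56 187 0.2688259193513345 0.2802307696842743 0.1314450154852826
0.58 219 0.2624410105930367 0.27956993756919546 0.13106152541725688
at [0.5271 0.2781 0.381 ] yaw 87.86 shift [0.0056 0.0008 0.092 ] roll 0.001 q6 -1.17
```

apply_moves(plan=[[0.036,0.006,-0.0015,0.03,0],[0.036,0.006,-0.0015,0.055,0],[0.036,0.006,-0.0015,0.072,0],[0.036,0.006,-0.0015,0.083,0],[0.036,0.006,-0.0015,0.09,0],[0.036,0.006,-0.0015,0.092,0],[0.036,0.006,-0.0015,0.092,0]])

```text
t: 12.85
tool_pos: [0.5213, 0.2771, 0.2895]
tool_rot: [0.059, 3.141, 0.0]
contact_force: [-0.9, -1.2, 0.8]
opening: 0.0361
grip_force: 0.0
```

apply_moves(plan=[[0.03,0,0,0,0],[0.025,0,0,0,0],[0.02,0,0,0,0],[0.016,0,0,0,0],[0.012,0,0,0,0],[0.008,0,0,0,0],[0.006,0,0,0,0],[0.006,0,0,0,0],[0.006,0,0,0,0]], newtons=25)

```text
t: 13.6
tool_pos: [0.5213, 0.277, 0.29]
tool_rot: [0.058, 3.14, -0.003]
contact_force: [-1.2, -4.9, 3.9]
opening: 0.0109
grip_force: 24.4
```

```bash
python3 - <<'E'
from h import *
o=telemetry.get_obs();M=T();print(M.round(4),o["contact_force"],o["opening"])
a0=np.arctan2(.015,.1974);r=.198
for t in np.r_[np.arange(0,.601,.025)]: print(round(t,3),"dgy",round((r*(np.cos(a0+t)-np.cos(a0)))*1000,1),"dz",round(-r*(np.sin(a0+t)-np.sin(a0))*1000,1))
E
```

```text
[[-9.993e-01  3.700e-02  6.000e-04  5.213e-01]
 [ 3.700e-02  9.993e-01 -2.100e-03  2.770e-01]
 [-7.000e-04 -2.100e-03 -1.000e+00  2.900e-01]
 [ 0.000e+00  0.000e+00  0.000e+00  1.000e+00]] [-1.16185337 -4.90929414  3.93849746] 0.010871651490197937
0.0 dgy 0.0 dz -0.0
0.025 dgy -0.4 dz -4.9
0.05 dgy -1.0 dz -9.8
0.075 dgy -1.7 dz -14.8
0.1 dgy -2.5 dz -19.6
0.125 dgy -3.4 dz -24.5
0.15 dgy -4.5 dz -29.3
0.175 dgy -5.6 dz -34.1
0.2 dgy -6.9 dz -38.9
0.225 dgy -8.3 dz -43.7
0.25 dgy -9.8 dz -48.4
0.275 dgy -11.5 dz -53.0
0.3 dgy -13.3 dz -57.7
0.325 dgy -15.1 dz -62.3
0.35 dgy -17.1 dz -66.8
0.375 dgy -19.2 dz -71.3
0.4 dgy -21.4 dz -75.7
0.425 dgy -23.7 dz -80.1
0.45 dgy -26.2 dz -84.4
0.475 dgy -28.7 dz -88.6
0.5 dgy -31.4 dz -92.8
0.525 dgy -34.1 dz -96.9
0.55 dgy -37.0 dz -101.0
0.575 dgy -39.9 dz -105.0
0.6 dgy -43.0 dz -108.9
```

Bar gripped (10.9 mm). Tipping along the arc at 0.3 rad/s.

apply_moves(plan=[[0.006,0,-0.0001,-0.0016,0],[0.006,0,-0.0003,-0.0039,0],[0.006,0,-0.0008,-0.0079,0],[0.006,0,-0.0014,-0.0128,0],[0.006,0,-0.0022,-0.0176,0],[0.006,0,-0.003,-0.0226,0],[0.006,0,-0.0041,-0.0274,0],[0.006,0,-0.0052,-0.0322,0],[0.006,0,-0.0064,-0.037,0],[0.006,0,-0.0077,-0.0418,0],[0.006,0,-0.0092,-0.0465,0],[0.006,0,-0.0108,-0.0512,0]])

```text
t: 14.6
tool_pos: [0.5207, 0.2667, 0.3405]
tool_rot: [0.058, 3.14, 0.001]
contact_force: [5.0, -2.1, -3.7]
opening: 0.0106
grip_force: 24.3
```

apply_moves(plan=[[0.006,0,-0.0018,-0.0046,0],[0.006,0,-0.0036,-0.0092,0],[0.006,0,-0.0055,-0.0138,0],[0.006,0,-0.0076,-0.0183,0],[0.006,0,-0.0097,-0.0228,0],[0.006,0,-0.012,-0.0271,0],[0.006,0,-0.0144,-0.0315,0],[0.006,0,-0.0169,-0.0357,0],[0.006,0,-0.0195,-0.0399,0],[0.006,0,-0.022,-0.0441,0],[0.006,0,-0.0233,-0.0457,0],[0.006,0,-0.0239,-0.0465,0]])

```text
t: 15.6
tool_pos: [0.5196, 0.2434, 0.3883]
tool_rot: [0.057, 3.14, 0.005]
contact_force: [2.4, 5.4, 1.0]
opening: 0.0112
grip_force: 24.6
```

apply_moves(plan=[[0.006,0,0,0,0],[0.006,0,0,0,0],[0.006,0,0,0,0],[0.006,0,0,0,0],[0.006,0,0,0,0],[0.006,0,0,0,0],[0.006,0,0,0,0],[0.006,0,0,0,0]])

```text
t: 16.27
tool_pos: [0.5197, 0.2437, 0.3879]
tool_rot: [0.057, 3.14, 0.004]
contact_force: [2.1, 5.9, 1.1]
opening: 0.0106
grip_force: 24.6
```

```bash
python3 - <<'E'
from h import *
b=shot("side"); t=shot("top")
cv2.imwrite("pics/tip.png",np.hstack([cv2.resize(b["img"][150:330,200:380],(400,400)),cv2.resize(t["img"][170:280,225:400],(400,400))]))
E
```

```text
(no output)
```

View pics/tip.png

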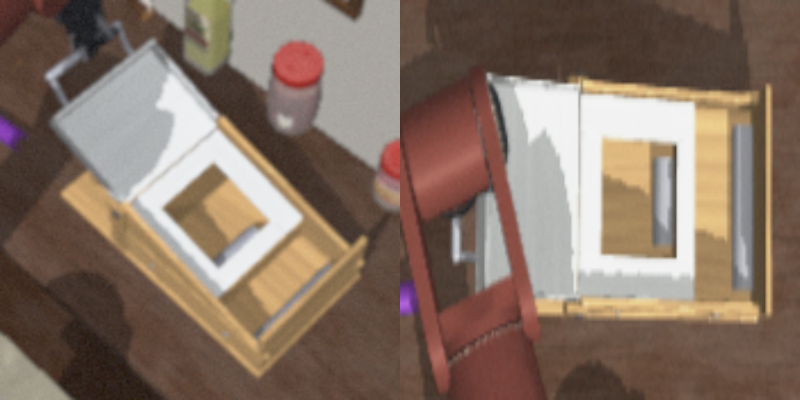

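Both tubes are in their pockets: short one in the first at right-panel (663,200), long one in the last at (742,205). Lowering the tray along the arc.

apply_moves(plan=[[0.006,0,0.0006,0.0008,0],[0.006,0,0.0019,0.0024,0],[0.006,0,0.0044,0.0066,0],[0.006,0,0.007,0.0108,0],[0.006,0,0.0095,0.015,0],[0.006,0,0.0119,0.0194,0],[0.006,0,0.0142,0.0237,0],[0.006,0,0.0163,0.0282,0],[0.006,0,0.0184,0.0327,0],[0.006,0,0.0203,0.0373,0],[0.006,0,0.0221,0.0419,0],[0.006,0,0.0239,0.0465,0]])

```text
t: 17.37
tool_pos: [0.5207, 0.2669, 0.3402]
tool_rot: [0.058, 3.14, -0.001]
contact_force: [3.6, 2.3, 0.8]
opening: 0.0106
grip_force: 25.1
```

apply_moves(plan=[[0.006,0,0.0016,0.0047,0],[0.006,0,0.0031,0.0094,0],[0.006,0,0.0044,0.0142,0],[0.006,0,0.0056,0.019,0],[0.006,0,0.0067,0.0238,0],[0.006,0,0.0078,0.0286,0],[0.006,0,0.0086,0.0336,0],[0.006,0,0.0094,0.0384,0],[0.006,0,0.01,0.0433,0],[0.006,0,0.0105,0.0473,0],[0.006,0,0.0107,0.0496,0],[0.006,0,0.0108,0.051,0]])

```text
t: 18.37
tool_pos: [0.5212, 0.2771, 0.2911]
tool_rot: [-0.058, -3.14, 0.004]
contact_force: [-2.5, -5.5, 16.5]
opening: 0.0108
grip_force: 26.9
```

apply_moves(plan=[[0.006,0,0,0.0002,0],[0.006,0,0,0.0002,0],[0.006,0,0,0.0002,0],[0.006,0,0,0.0002,0]])

```text
t: 18.7
tool_pos: [0.5211, 0.2771, 0.2911]
tool_rot: [-0.058, -3.14, 0.004]
contact_force: [-1.0, -5.6, 10.1]
opening: 0.0108
grip_force: 26.4
```

Tray is on its rest (10 N reaction). Open gently, rise straight, and move clear.

apply_moves(plan=[[0.012,0,0,-0.0005,0],[0.016,0,0,-0.0005,0],[0.022,0,0,-0.0005,0],[0.03,0,0,-0.0005,0],[0.036,0,0,-0.0005,0],[0.036,0,0,-0.0005,0],[0.036,0,0,-0.004,0],[0.036,0,0,-0.014,0],[0.036,0,0,-0.03,0],[0.036,0,0,-0.05,0],[0.036,0,0,-0.075,0],[0.036,0,0,-0.1,0]])

```text
t: 19.7
tool_pos: [0.5208, 0.2776, 0.3908]
tool_rot: [-0.058, -3.141, 0.0]
contact_force: [0.3, -0.0, 0.2]
opening: 0.0358
grip_force: 0.0
```

apply_moves(plan=[[0.036,0.02,0.03,-0.01,0],[0.036,0.04,0.06,-0.01,0],[0.036,0.06,0.09,-0.01,0],[0.036,0.08,0.12,-0.01,0],[0.036,0.08,0.12,-0.01,0],[0.036,0.08,0.12,-0.01,0],[0.036,0.08,0.12,-0.01,0],[0.036,0.08,0.12,-0.01,0]])

```text
t: 20.37
tool_pos: [0.446, 0.3998, 0.3996]
tool_rot: [0.06, 3.141, -0.0]
contact_force: [-0.3, -0.1, -0.6]
opening: 0.0361
grip_force: 0.0
```

```bash
python3 - <<'E'
from h import *
b=shot("side"); t=shot("top")
cv2.imwrite("pics/end.png",np.hstack([cv2.resize(b["img"],(420,420)),cv2.resize(t["img"][170:280,205:400],(380,420))]))
A=pts(t,np.ones((420,560),bool)); g=A[(A[:,1]>.268)&(A[:,1]<.3)&(A[:,2]>.09)&(A[:,2]<.2)&(A[:,0]>.47)&(A[:,0]<.57)]; print(np.median(g,0) if len(g) else None)
E
```

```text
[0.52096454 0.27752662 0.12950208]
```

View pics/end.png

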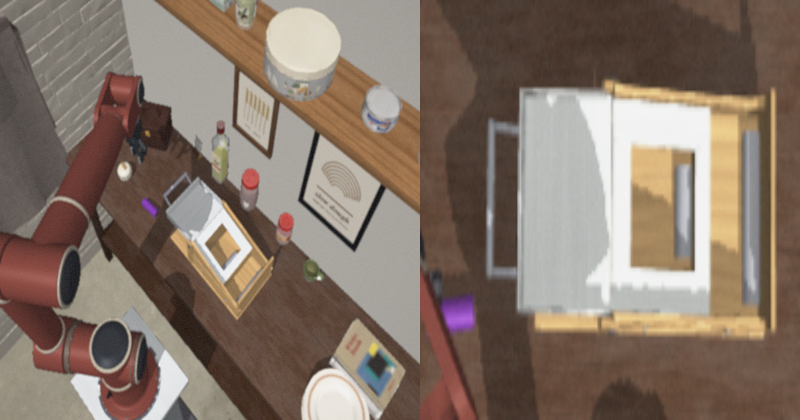

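The tray is at rest and empty, the short tube is in the first pocket at (683,210), the long tube in the last at (750,215), and the bystanders have not moved.

```bash
python3 -c "
from station import ctrl
print(ctrl.finish_job())"
```

```text
the job is handed in; nothing more can be done
None
```

The job is done and handed in: the short tube is in the first pocket, the long tube is in the last, the tray is back on its rest and released, and the things round about look unmoved, at about 20 s of the 64 s allowed.

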